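# Tip the cedar balls into the watch box and press it shut

### The job

Tip the jewelry tray's hinged top tier so that its three cedar balls roll into the open watch box, and let the tier come back level. Then swing the box's lid fully shut and press both metal catches on the lid down until they are fully home. Leave the other things on the shelf where they are.

Things in the scene. Friction and masses are not known exactly. Their poses are not given: they have to be found in the camera images.
- organiser: Three-tier clear acrylic jewelry tray standing fixed on the shelf, about 97 (x) x 114 (y) mm (113 in x over the hinge arms). Origin: centre of its underside; x across, y towards the watch box (the pouring side), z up. The two lower tiers are fixed; the top tier is a tilting tray.
- tier (a joint): Tilt of the top tier in rad: 0 = level, 0.95 = fully tipped towards the organiser's +y, over the watch box. A light spring brings it back level when let go; about 2 N tip it. Open at the +y end but for a 4 mm lip: slowly tipped, balls roll out beyond about 0.7 rad. Tray 84 (x) x 120 (y) mm; when level it spans y = -60 to 60, floor top at z = 149, walls 26 mm above the floor.
- tier_grip (a point): Middle of the upper outer edge of the white upright panel at the top tier's -y end; turns with the tier. When level: 68 mm from the organiser's origin in -y, 195 mm up. The panel is 84 wide, 50 high, 8 mm thick; push it from behind (-y) towards +y to tip the tier.
- tier_pivot (a point): Point midway on the tilting axis of the top tier (along the organiser's x), 55 mm from the organiser's origin in +y, 85 mm up.
- watchbox: Matte black plastic watch box, fixed, empty, 140 (x) x 200 (y) x 65 (z) mm, walls and floor 4 mm; it stands at the organiser's +y side. Origin: centre of its underside; z up; its lid is hinged on the +x rim (away from the robot).
- lid (a joint): Angle of the watch box lid in rad: 0 = shut, about 1.57 = upright. Stiff hinge: it stays where it is left; 2 to 4 N at the free edge swing it. The lid is 140 (hinge to free edge) x 200 x 8 mm.
- lid_hinge (a point): Middle of the lid's hinge axis (along the box's y) on the far rim, 70 mm from the box's origin in +x, 65 mm up, at the lid's underside.
- lid_edge (a point): Middle of the lid's free edge on its outer face, 140 mm from the hinge, 8 mm off the underside; turns with the lid (its z is the outer face's outward normal).
- catch_left (a joint): Travel of the left press catch in m: 0 = standing up, 0.006 = pressed home. It takes about 4 N and stays where it is left.
- catch_right (a joint): The same for the right press catch.
- catch_left_top (a point): Centre of the top face of the left (+y) press catch, a 26 x 26 mm silver metal block standing 8 mm proud of the lid's outer face near its free edge (22 mm from that edge, 35 mm to the left of the middle), 2 mm proud when home. It is pressed square to the lid.
- catch_right_top (a point): Centre of the top face of the right (-y) press catch, the mirror image of the left one.
- ball0_center (a point): Centre of a cedar ball, 32 mm across, 15 g; starts in the top tier.
- ball1_center (a point): Centre of a cedar ball, 32 mm across, 15 g; starts in the top tier.
- ball2_center (a point): Centre of a cedar ball, 32 mm across, 15 g; starts in the top tier.
- dish: Bystander, to be left where it is: round white ceramic trinket dish, 100 across, 28 high mm. Origin: centre of its underside.
- perfume: Bystander, to be left where it is: amber glass perfume bottle with a metal cap, 48 across, 85 high mm. Origin: centre of its underside.
- clip: Bystander, to be left where it is: flat silver metal hair clip, 70 x 14 x 11 mm. Origin: centre of its underside.
- compact: Bystander, to be left where it is: grey round powder compact, 64 across, 16 high mm. Origin: centre of its underside.
- jar: Bystander, to be left where it is: small glass jar with a black cap, 56 across, 50 high mm. Origin: centre of its underside.
- case: Bystander, to be left where it is: grey soft-edged spectacle case, 70 x 150 x 45 mm. Origin: centre of its underside.
- brush: Bystander, to be left where it is: brush lying flat, 200 long mm. Origin: middle of its length.
Mind the look-alikes: they are no part of the job. What is shaped like the watchbox but red or yellow is not meant.

How it is judged:
On the way, in this order (a step that is already met when the one before it is completed fails the run):
1. the top tier is tipped by more than 0.12 rad (value of joint tier above 0.12 rad), for 0.05 s.
2. all three balls lie in the open watch box (x of ball0_center in the frame of watchbox between -0.07 and 0.07 m and y of ball0_center in the frame of watchbox between -0.1 and 0.1 m and z of ball0_center in the frame of watchbox between 0 and 0.058 m and x of ball1_center in the frame of watchbox between -0.07 and 0.07 m and y of ball1_center in the frame of watchbox between -0.1 and 0.1 m and z of ball1_center in the frame of watchbox between 0 and 0.058 m and x of ball2_center in the frame of watchbox between -0.07 and 0.07 m and y of ball2_center in the frame of watchbox between -0.1 and 0.1 m and z of ball2_center in the frame of watchbox between 0 and 0.058 m), for 0.2 s.
3. the lid is fully shut over the balls (all of step 2 and value of joint lid below 0.03 rad), for 0.05 s.
4. both catches are pressed home with the lid shut (value of joint each of catch_left, catch_right above 0.0045 m and value of joint lid below 0.03 rad), for 0.1 s.
At the end, for the whole second after the job is handed in: All three balls lie inside the watch box, its lid is shut (within 0.03 rad), both catches are pressed home (more than 4.5 mm of their 6 mm), and the top tier is level again (within 0.08 rad) (all of step 2 and all of step 4 and value of joint tier below 0.08 rad); the robot touches nothing.
It fails at once if a bystander is displaced by more than 30 mm (distance of any of dish, perfume, clip, compact, jar, case, brush from where it was at the start of the episode above 0.03 m).
It also fails if it takes over 61 s, if anything falls off the work surface, if the arm or the gripper's body presses on something with over 40 N, if the wrist force passes 120 N, or if a joint passes its speed limit or range.

### The arm

A 7-joint arm with a two-finger parallel gripper is mounted at the origin on the work surface. World frame = base frame: x ahead of the robot, y to its left, z up, the work surface at z = 0. Lengths are in m, angles in rad, forces in N, time in s.
With the tool pointing down it reaches from about 0.425 to 0.875 m from the base axis. Payload 4.7 kg.
Tool frame: the origin (TCP) lies midway between the tips of the shut fingers; the grasp point (between the pads) lies 19 mm behind it; z points along the fingers, y is the line along which they close (so a half turn about z gives the same grasp; the last joint's range is limited). The gripper opens to 87 mm and grips with 3 to 60 N. Pads are 19 mm wide; open, the fingers measure 117 mm over their backs; the gripper's body (75 mm by 190 mm) begins 51 mm behind the grasp point.
Start: joints at [1.23, 0.321, -0.07, 1.45, 0.023, 1.371, -0.057], TCP at [0.226, -0.61, 0.223] pointing down, gripper open.
Joint ranges: [-2.86, 2.86], [-0.3, 2.09], [-1.38, 1.24], [0.06, 2.45], [-1.56, 4.7], [0.09, 2.05], [-2.69, 2.69]. Speed limits (rad/s): [2.57, 2.57, 3.14, 3.14, 3.14, 3.14, 3.14].

### API

Orientations are given as a rotation vector (axis times angle).
In Python, from bench import ctrl gives the robot as it stands. The module is installed in compiled form; this text tells all that it offers.
- The arm moves only by the tool carry_out, never from a script. Its argument "steps" is a list of rows, each a list of 7 numbers: the turn, a rotation vector about the world's x, y, z in degrees, then the shift along the world's x, y, z in cm, then the opening, from 0 (shut) to 1 (fully open). A call has 1 to 12 rows; each row is the pose to reach, as a shift and turn from the pose commanded when the call began; what a row does not reach only later rows make up. A row lasts 1/10 s, in which the tool goes at most 50 mm and 8.59 degrees, less where a joint would pass 70% of its speed; a pose out of reach is approached as far as the arm can. A call with a gripper value outside its range is refused whole. The fingers move at their own pace and stop on an object; "squeeze" is the grip in N (left out, the last holds). Time passes only in rows, so rows that repeat a pose let the fingers close. It gives the time, the measured TCP pose, the force, the opening and the grip force at its end, in the units of the state.
- ctrl.get_state(): the state, without advancing time (a new reading comes with each control period).
- ctrl.get_image(name): name is "scene" or "top" or "wrist"; returns a dict with "pixels" (480x640x3 uint8, red, green, blue), "camera_matrix" (3x3 intrinsics, pixels), "cam_to_world" (4x4, takes a point from camera to world coordinates); the wrist camera has in their place "T_tool_cam" (4x4, takes a point from camera to tool coordinates, whose origin is the TCP and whose axes are the flange's). Camera axes: x right, y down, z forward; pixel columns grow to the right and rows downward; lengths in m; the calibration is good to about 2 mm. A picture is of the moment at which its call begins: read the wrist's pose just before it. There is no depth.
- ctrl.close_job(): hands the job in; it is judged then, once.
The state is a dict: "time": time; "joint_positions": joint angles; "qd": joint speeds; "joint_torque": joint torques, N m; "position": TCP position; "tool_rot": TCP orientation; "ft_force": force on the tool from outside, world axes, zero at the start; "torque": the same for the moment, N m; "grip_width": opening from 0.0 (shut) to 1.0 (fully open); "grip_force": force on a finger pad.
Only numpy, scipy, OpenCV 4.12 (cv2) and the standard library are available. Lean on these libraries where they do the work, as an engineer would, in place of code of your own. Each camera call takes 0.05 s, during which the arm holds its last target. There are 200 camera calls.

## Working session

There is one attempt and no reset: what is moved stays moved. The work goes in short steps, Python scripts to look and compute and a tool call to move; the robot and the scene stay as the last step left them, time stands still between calls to the robot, and variables do not carry over. Pictures are saved under pics/ and viewed, at most 10 in all, crops included, and the job is handed in when it is done.

Besides the shell and the picture viewer there is one more tool, called after "Request:" by a JSON object that holds its "name" and its "arguments", one argument or row to a line. carry_out: Moves the arm, as the interface text tells. Its arguments: {"type":"object","properties":{"steps":{"type":"array","items":{"type":"array","items":{"type":"number"}}},"squeeze":{"type":"number"}},"required":["steps"]}

```bash
mkdir -p pics; cat > h.py <<'E'
import numpy as np, cv2
from bench import ctrl
def shot(n,f):
    im=ctrl.get_image(n); cv2.imwrite('pics/'+f,im['pixels'][:,:,::-1].copy())
    np.savez('pics/'+f+'.npz',**{k:np.array(v) for k,v in im.items()}); return im
def load(f): return np.load('pics/'+f+'.npz')
def plane(im,u,v,z):
    K=im['camera_matrix'];T=im['cam_to_world']
    d=T[:3,:3]@np.linalg.solve(K,[u,v,1]);o=T[:3,3]
    return o+d*(z-o[2])/d[2]
def proj(im,p):
    T=np.linalg.inv(im['cam_to_world']);q=im['camera_matrix']@(T[:3,:3]@np.array(p)+T[:3,3]);return q[:2]/q[2]
E
python3 - <<'E'
from h import *
np.set_printoptions(precision=3,suppress=True)
for n in('scene','top'):
    im=shot(n,n+'1.png');print(im['camera_matrix'],im['cam_to_world'])
print(ctrl.get_state())
E
```

```text
[[451.561   0.    324.283]
 [  0.    451.561 242.888]
 [  0.      0.      1.   ]] [[ 0.883  0.369 -0.291  0.763]
 [ 0.469 -0.71   0.525 -0.532]
 [-0.013 -0.6   -0.8    0.908]
 [ 0.     0.     0.     1.   ]]
[[535.825   0.    331.03 ]
 [  0.    535.825 243.817]
 [  0.      0.      1.   ]] [[ 0.006 -0.996  0.091  0.364]
 [-1.    -0.007 -0.012 -0.027]
 [ 0.012 -0.091 -0.996  1.342]
 [ 0.     0.     0.     1.   ]]
{'time': 0.1, 'joint_positions': array([ 1.23 ,  0.322, -0.07 ,  1.452,  0.023,  1.371, -0.057]), 'qd': array([-0.001, -0.001, -0.   , -0.003, -0.   , -0.   , -0.002]), 'joint_torque': array([ -0.   , -49.257,  -0.406, -31.34 ,  -0.064,   0.039,   0.   ]), 'position': array([ 0.226, -0.609,  0.222]), 'tool_rot': array([-3.091, -0.554,  0.001]), 'ft_force': array([-0.096,  0.681, -1.008]), 'torque': array([-0.014,  0.014, -0.014]), 'grip_force': 0.0, 'grip_width': 1.0004546658563787}
```

View pics/top1.png

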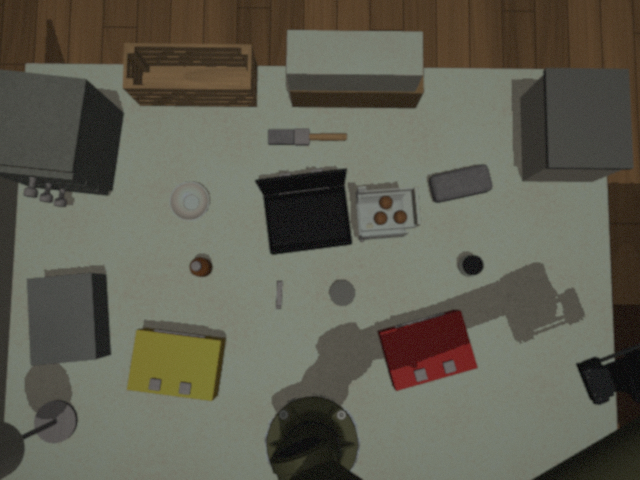

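View pics/scene1.png

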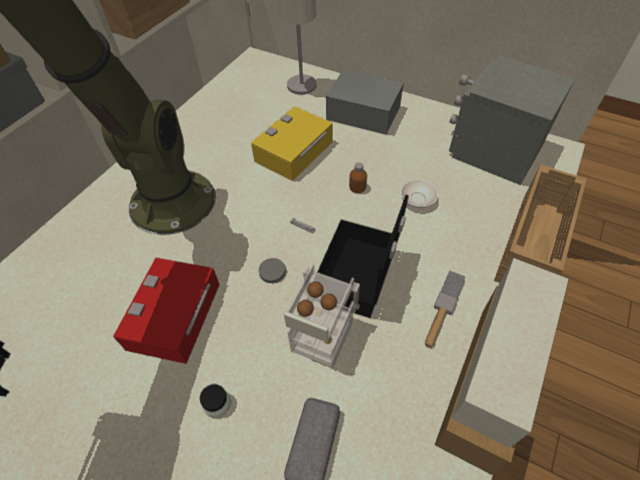

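The top view shows the black box at about (265–350, 170–253) with its lid nearly upright on the far (+x) side. The organiser, holding three balls, is at (357–417, 187–238), with its panel at the right (-y) end. I'll enlarge this area to measure the corners.

```bash
python3 - <<'E'
from h import *
a=cv2.imread('pics/top1.png')[155:265,245:435]
b=cv2.imread('pics/scene1.png')[180:370,270:420]
a=cv2.resize(a,None,fx=4.2,fy=4.2,interpolation=cv2.INTER_CUBIC);a=cv2.convertScaleAbs(a,alpha=1.5,beta=20)
cv2.imwrite('pics/ca.png',a)
b=cv2.resize(b,None,fx=3.1,fy=3.1,interpolation=cv2.INTER_CUBIC);cv2.imwrite('pics/cb.png',cv2.convertScaleAbs(b,alpha=1.4,beta=20))
E
```

```text
(no output)
```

View pics/ca.png

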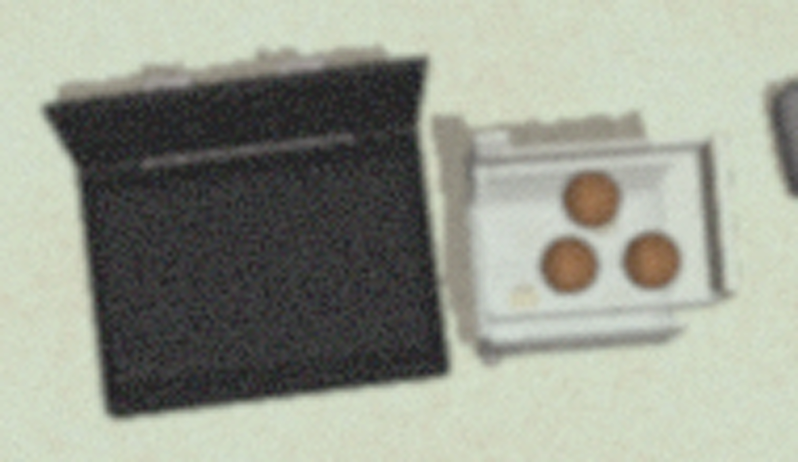

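View pics/cb.png

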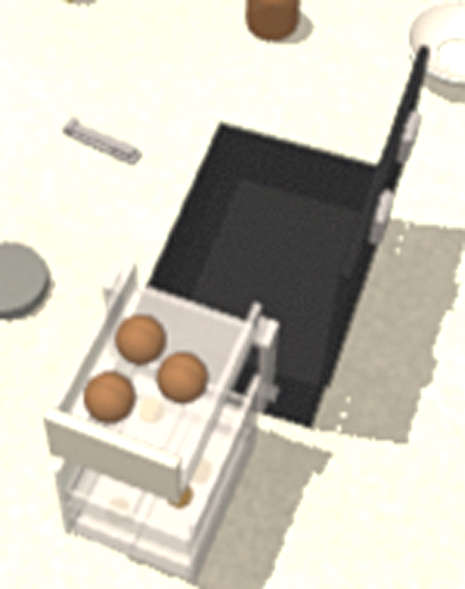

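The box's near rim corners are at crop pixels (107,416) and (447,374), and the lid's top edge runs (45,104)–(426,60). The panel's top edge runs about (710,138)–(730,297).

```bash
python3 - <<'E'
from h import *
np.set_printoptions(precision=4,suppress=True)
t=load('top1.png');s=load('scene1.png')
P=lambda x,y,z:plane(t,245+(x+.5)/4.2-.5,155+(y+.5)/4.2-.5,z)
Q=lambda x,y,z:plane(s,270+x/3.1,180+y/3.1,z)
A,B=P(107,416,.065),P(447,374,.065)
print('near rim',A,B,np.linalg.norm(A-B))
C,D=P(80,168,.065),P(417,130,.065);print('far rim',C,D,np.linalg.norm(C-D),np.linalg.norm(A-C),np.linalg.norm(B-D))
print('scene near L',Q(222,124,.065),'right far',Q(312,426,.065))
for z in(.195,.205,.215):
  E,F=P(45,104,z),P(426,60,z);print('lid top',z,E,F,np.linalg.norm(E-F))
y=A-B;y/=np.linalg.norm(y);x=np.array([y[1],-y[0],0]);yaw=np.arctan2(-y[0],y[1]);print('yaw deg',np.degrees(yaw))
c=(A+B)/2+x*.07;print('box centre',c, 'corner check far',proj(t,[*(c+x*.07+y*.1)[:2],.065]))
for n,(a,b) in dict(panelouter=((712,136),(733,297)),inner=((700,140),(718,298))).items():
  E,F=P(*a,.195),P(*b,.195);print(n,E,F,np.linalg.norm(E-F))
print('scene panel top outer',Q(48,417,.195),Q(180,464,.195))
for b in((592,199),(569,265),(652,260)):print('ball',P(*b,.165))
print('scene lid free end (far y)',[Q(425,48,z) for z in(.2,.21)])
# lid triangulation
def ray(im,u,v):
    d=im['cam_to_world'][:3,:3]@np.linalg.solve(im['camera_matrix'],[u,v,1]);return im['cam_to_world'][:3,3],d
o1,d1=ray(t,245+45.5/4.2-.5,155+104.5/4.2-.5);o2,d2=ray(s,270+425/3.1,180+48/3.1)
k=np.linalg.lstsq(np.c_[d1,-d2],o2-o1,rcond=None)[0];print('tri lid +y corner',o1+d1*k[0],o2+d2*k[1])
E
```

```text
near rim [0.4555 0.1032 0.065 ] [ 0.4808 -0.09    0.065 ] 0.19485450446084387
far rim [0.5981 0.1209 0.065 ] [ 0.6217 -0.0724  0.065 ] 0.1948037782669665 0.1436396481817749 0.1420502566953813
scene near L [0.4609 0.1027 0.065 ] right far [ 0.6322 -0.1044  0.065 ]
lid top 0.195 [0.6075 0.1245 0.195 ] [ 0.6323 -0.0723  0.195 ] 0.1983994033891321
lid top 0.205 [0.6054 0.1232 0.205 ] [ 0.63   -0.0719  0.205 ] 0.19666981804130734
lid top 0.215 [0.6033 0.1219 0.215 ] [ 0.6276 -0.0715  0.215 ] 0.19494023269348262
yaw deg 7.444098838795102
box centre [0.5376 0.0157 0.065 ] corner check far [262.4081 196.2715]
panelouter [ 0.5935 -0.2206  0.195 ] [ 0.5096 -0.2307  0.195 ] 0.08452425149620242
inner [ 0.5914 -0.2144  0.195 ] [ 0.509 -0.223  0.195] 0.08279023977016517
scene panel top outer [ 0.5168 -0.2347  0.195 ] [ 0.5971 -0.2258  0.195 ]
ball [ 0.5652 -0.1617  0.165 ]
ball [ 0.5299 -0.1494  0.165 ]
ball [ 0.5328 -0.1933  0.165 ]
scene lid free end (far y) [array([0.6021, 0.1253, 0.2   ]), array([0.6044, 0.116 , 0.21  ])]
tri lid +y corner [0.6055 0.1233 0.2044] [0.603  0.1219 0.2037]
```

```bash
python3 - <<'E'
from h import *
np.set_printoptions(precision=1,suppress=True)
t=load('top1.png')
b=plane(t,350,107,0);print('backbox bottom',b*100)
for z in(.1,.15,.2,.25):print(z,plane(t,350,92,z)*100)
print('brush',plane(t,300,130,0)*100)
yo=np.array([-.122,.993,0]);piv=np.array([.538,-.106,.085])
for th in np.arange(0,.96,.1).tolist()+[.95]:
    y0,z0=-.123,.088;c,s=np.cos(th),np.sin(th)
    p=piv+yo*(y0*c+z0*s-.0095);p[2]+=-y0*s+z0*c
    print('%.2f'%th,p*100)
from scipy.spatial.transform import Rotation as R
r=R.from_rotvec(ctrl.get_state()['tool_rot']).as_matrix();print(np.degrees(np.arctan2(r[1,1],r[0,1])),ctrl.get_state()['position']*100)
E
```

```text
backbox bottom [84. -9.  0.]
0.1 [84.2 -8.5 10. ]
0.15 [82.2 -8.3 15. ]
0.2 [80.3 -8.  20. ]
0.25 [78.4 -7.8 25. ]
brush [77.8  3.8  0. ]
0.00 [ 55.4 -23.8  17.3]
0.10 [ 55.3 -22.8  18.5]
0.20 [ 55.2 -21.8  19.6]
0.30 [ 55.  -20.6  20.5]
0.40 [ 54.9 -19.4  21.4]
0.50 [ 54.7 -18.1  22.1]
0.60 [ 54.5 -16.7  22.7]
0.70 [ 54.4 -15.3  23.2]
0.80 [ 54.2 -13.8  23.5]
0.90 [ 54.  -12.3  23.6]
0.95 [ 53.9 -11.5  23.6]
-69.66853666864316 [ 22.6 -60.9  22.2]
```

Request:
{"name": "carry_out", "arguments": {
  "steps": [
    [0, 0, 6, 0, 0, 1, 0],
    [0, 0, 13, 2, 2, 2, 0],
    [0, 0, 20, 5, 5, 3, 0],
    [0, 0, 27, 8, 8, 3, 0],
    [0, 0, 34, 11, 11, 3, 0],
    [0, 0, 41, 14, 14, 3, 0],
    [0, 0, 48, 17, 17, 3, 0],
    [0, 0, 55, 20, 20, 3, 0],
    [0, 0, 62, 23, 23, 3, 0],
    [0, 0, 69, 26, 26, 3, 0],
    [0, 0, 76.5, 29, 29, 3, 0],
    [0, 0, 76.5, 32, 31, 3, 0]
  ]
}}

```text
time: 1.3
position: [0.547, -0.2966, 0.2525]
tool_rot: [-2.079, -2.355, -0.001]
ft_force: [0.4, -0.3, -0.0]
grip_width: 0.032
grip_force: 0.0
```

Request:
{"name": "carry_out", "arguments": {
  "steps": [
    [0, 0, 0, 1.2, 2.5, 0, 0],
    [0, 0, 0, 1.2, 2.5, -4, 0],
    [0, 0, 0, 1.2, 2.5, -7.5, 0],
    [0, 0, 0, 1.2, 2.5, -7.5, 0],
    [0, 0, 0, 1.2, 2.5, -7.5, 0]
  ]
}}

```text
time: 1.8
position: [0.5574, -0.2746, 0.1775]
tool_rot: [-2.085, -2.348, 0.0]
ft_force: [0.1, -0.7, -0.1]
grip_width: 0.006
grip_force: 0.0
```

```bash
python3 - <<'E'
from h import *
from scipy.spatial.transform import Rotation as R
s=ctrl.get_state();r=R.from_rotvec(s['tool_rot']).as_matrix();print(np.degrees(np.arctan2(r[1,1],r[0,1])),r[:,2],s['position']*100,s['time'],s['ft_force'])
a=shot('scene','s2.png')['pixels'][150:390,230:450,::-1];b=shot('top','t2.png')['pixels'][150:270,245:435,::-1]
a=cv2.resize(a,None,fx=2,fy=2);b=cv2.resize(b,(360,227));b=cv2.copyMakeBorder(b,0,480-227,0,0,cv2.BORDER_CONSTANT)
cv2.imwrite('pics/v2.png',np.hstack([a,b]))
E
```

```text
6.8084226128523735 [-1.11402799e-03  7.29610299e-04 -9.99999113e-01] [ 55.74060467 -27.46470876  17.75114281] 1.8 [ 0.13860807 -0.68670959 -0.14285043]
```

View pics/v2.png

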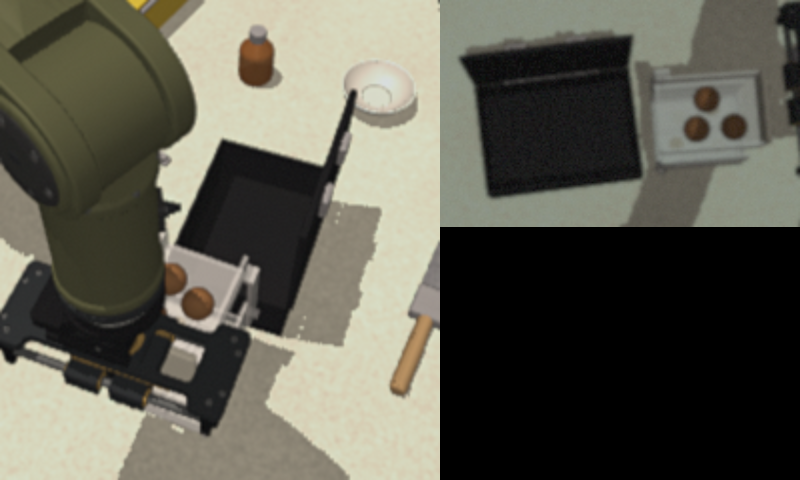

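The gripper stands clear behind the white panel, and the balls are still in the tier. Next I'll tip it along the arc.

Request:
{"name": "carry_out", "arguments": {
  "steps": [
    [0, 0, 0, -0.2, 2, -0.4, 0],
    [0, 0, 0, -0.3, 3.4, -0.4, 0],
    [0, 0, 0, -0.3, 4, 0, 0],
    [0, 0, 0, -0.4, 4.7, 0.8, 0],
    [0, 0, 0, -0.4, 5.2, 1.4, 0],
    [0, 0, 0, -0.5, 5.7, 1.9, 0],
    [0, 0, 0, -0.6, 6.3, 2.4, 0],
    [0, 0, 0, -0.7, 6.9, 2.8, 0],
    [0, 0, 0, -0.8, 7.5, 3.3, 0],
    [0, 0, 0, -0.8, 8.1, 3.7, 0],
    [0, 0, 0, -0.9, 8.8, 4.1, 0],
    [0, 0, 0, -1, 9.4, 4.4, 0]
  ]
}}

```text
time: 3.1
position: [0.5497, -0.1803, 0.2236]
tool_rot: [2.082, 2.346, 0.004]
ft_force: [3.1, -3.4, 3.9]
grip_width: 0.006
grip_force: 2.6
```

Request:
{"name": "carry_out", "arguments": {
  "steps": [
    [0, 0, 0, -0.1, 0.7, 0.3, 0],
    [0, 0, 0, -0.2, 1.4, 0.6, 0],
    [0, 0, 0, -0.3, 2.1, 0.9, 0],
    [0, 0, 0, -0.3, 2.8, 1.1, 0],
    [0, 0, 0, -0.4, 3.5, 1.3, 0],
    [0, 0, 0, -0.5, 4.3, 1.4, 0],
    [0, 0, 0, -0.6, 5, 1.5, 0],
    [0, 0, 0, -0.6, 5.5, 1.5, 0],
    [0, 0, 0, -0.6, 5.5, 1.5, 0],
    [0, 0, 0, -0.6, 5.5, 1.5, 0],
    [0, 0, 0, -0.6, 5.5, 1.5, 0],
    [0, 0, 0, -0.6, 5.5, 1.5, 0]
  ]
}}

```text
time: 4.3
position: [0.5416, -0.126, 0.2363]
tool_rot: [-2.086, -2.349, 0.0]
ft_force: [-0.2, -1.2, 0.3]
grip_width: 0.006
grip_force: 0.7
```

```bash
python3 - <<'E'
from h import *
a=shot('scene','s3.png')['pixels'][150:390,230:450,::-1];b=shot('top','t3.png')['pixels'][150:270,245:435,::-1]
a=cv2.resize(a,None,fx=2,fy=2);b=cv2.resize(b,(360,227));b=cv2.copyMakeBorder(b,0,480-227,0,0,cv2.BORDER_CONSTANT)
cv2.imwrite('pics/v3.png',np.hstack([a,b]))
E
```

```text
(no output)
```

View pics/v3.png

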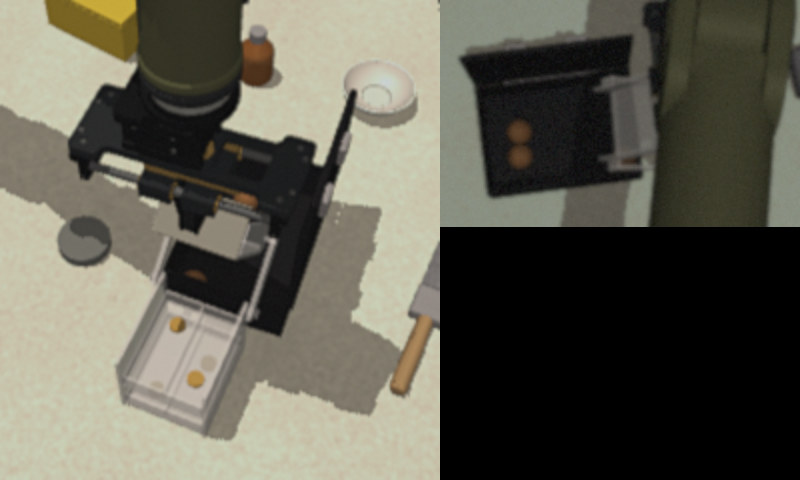

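Two balls are in the box at (519,131) and (519,157). The third shows low under the tipped tray at (630,158), apparently at the box's near end. I'll let the tier back down along the arc and check.

Request:
{"name": "carry_out", "arguments": {
  "steps": [
    [0, 0, 0, 0.2, -1.3, -0.1, 0],
    [0, 0, 0, 0.4, -2.8, -0.4, 0],
    [0, 0, 0, 0.5, -4.2, -0.9, 0],
    [0, 0, 0, 0.6, -5.5, -1.5, 0],
    [0, 0, 0, 0.7, -6.8, -2.2, 0],
    [0, 0, 0, 0.9, -8, -3.1, 0],
    [0, 0, 0, 1, -9.2, -4, 0],
    [0, 0, 0, 1.2, -10.2, -5.1, 0],
    [0, 0, 0, 1.3, -11.2, -6.3, 0],
    [0, 0, 0, 1.3, -12.5, -6.3, 0],
    [0, 0, 0, 1.4, -14, -6.3, 0],
    [0, 0, 0, 1.4, -16, -6.3, 0]
  ]
}}

```text
time: 5.6
position: [0.5564, -0.2854, 0.1736]
tool_rot: [-2.083, -2.352, -0.002]
ft_force: [0.5, 0.0, 0.2]
grip_width: 0.005
grip_force: 0.0
```

Request:
{"name": "carry_out", "arguments": {
  "steps": [
    [0, 0, 0, 0, -1, 2, 0],
    [0, 0, 0, 0, -2, 6, 0],
    [0, 0, 0, 0, -2, 9, 0]
  ]
}}

```text
time: 5.9
position: [0.5555, -0.3087, 0.2654]
tool_rot: [2.088, 2.346, -0.0]
ft_force: [1.3, -0.8, 0.2]
grip_width: 0.006
grip_force: 0.0
```

```bash
python3 - <<'E'
from h import *
np.set_printoptions(precision=3,suppress=True)
im=shot('top','t4.png');s=shot('scene','s4.png')
h=cv2.cvtColor(im['pixels'],cv2.COLOR_RGB2HSV)
m=cv2.inRange(h,(5,90,40),(20,255,255));m[:,:240]=0;m[:165]=0;m[260:]=0;m[:,440:]=0
n,l,st,c=cv2.connectedComponentsWithStats(m)
ctr=np.array([.538,.016]);Y=np.array([-.13,.9915]);X=np.array([.9915,.13])
for i in range(1,n):
  if st[i,4]>15:
    p=plane(im,*c[i],.02);d=p[:2]-ctr;print(c[i],st[i,4],p,'box',d@X,d@Y)
a=s['pixels'][150:390,230:450,::-1];b=im['pixels'][150:270,245:435,::-1]
a=cv2.resize(a,None,fx=2,fy=2);b=cv2.resize(b,(360,227));b=cv2.copyMakeBorder(b,0,480-227,0,0,cv2.BORDER_CONSTANT)
cv2.imwrite('pics/v4.png',np.hstack([a,b]))
E
```

```text
[286.621 225.66 ] 282 [0.529 0.068 0.02 ] box -0.0024153832162912303 0.05268966033354606
[341.754 233.558] 138 [ 0.51  -0.069  0.02 ] box -0.03885200271850504 -0.08071093658493156
```

View pics/v4.png

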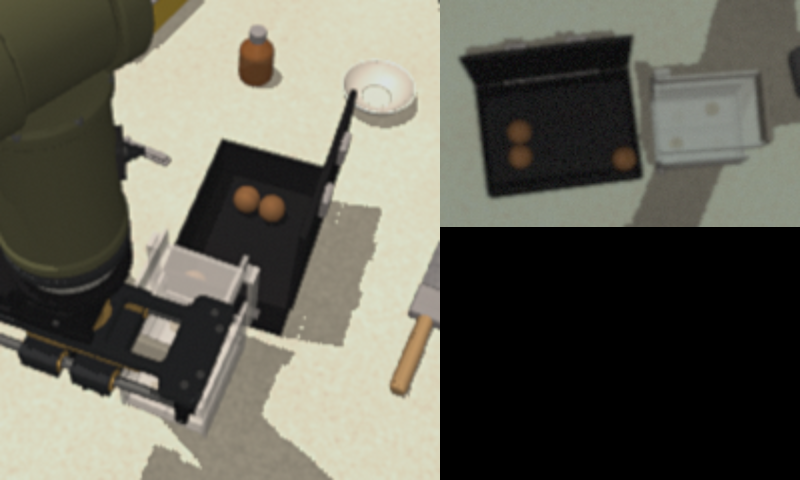

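All three balls are in the box and the tier is level again. Now I'll move behind the lid.

Request:
{"name": "carry_out", "arguments": {
  "steps": [
    [0, 0, 0, 2, 2, 2, 0],
    [0, 0, 0, 4, 5, 2.5, 0],
    [0, 0, 0, 6, 8, 2.5, 0],
    [0, 0, 0, 8, 12, 2.5, 0],
    [0, 0, 0, 9.7, 16, 2.5, 0],
    [0, 0, 0, 9.7, 20, 2.5, 0],
    [0, 0, 0, 9.7, 24, 2.5, 0],
    [0, 0, 0, 9.7, 28, 2.5, 0],
    [0, 0, 0, 9.7, 32, 2.5, 0],
    [0, 0, 0, 9.7, 34, 2.5, 0],
    [0, 0, 0, 9.7, 34, 1.5, 0],
    [0, 0, 0, 9.7, 34, 1.5, 0]
  ]
}}

```text
time: 7.2
position: [0.6523, 0.0333, 0.2764]
tool_rot: [-2.084, -2.349, 0.004]
ft_force: [-0.4, -0.6, -0.3]
grip_width: 0.005
grip_force: 0.0
```

Request:
{"name": "carry_out", "arguments": {
  "steps": [
    [0, 0, 0, 0, 0, -3, 0],
    [0, 0, 0, 0, 0, -6, 0],
    [0, 0, 0, 0, 0, -9, 0],
    [0, 0, 0, 0, 0, -11.5, 0],
    [0, 0, 0, 0, 0, -11.5, 0]
  ]
}}

```text
time: 7.7
position: [0.6503, 0.0305, 0.1588]
tool_rot: [-2.086, -2.342, 0.01]
ft_force: [0.0, 0.8, -0.7]
grip_width: 0.006
grip_force: 0.0
```

```bash
python3 - <<'E'
from h import *
np.set_printoptions(precision=1,suppress=True)
ctr=np.array([.538,.016]);X=np.array([.9915,.13])
for a in np.arange(1.57,-.01,-.157):
    # contact on outer face r=.1, tip lower -x edge; tip centre 15 mm in +x
    c,s=np.cos(a),np.sin(a);x=.07-.1*c+.008*s+.015;z=.065+.1*s+.008*c
    print('%.2f'%a,(ctr+X*x)*100,z*100)
s=ctrl.get_state();print(s['position']*100)
a=shot('scene','s5.png')['pixels'][130:370,230:450,::-1];cv2.imwrite('pics/v5.png',cv2.resize(a,None,fx=2,fy=2))
E
```

```text
1.57 [63.   2.8] 16.500633890686935
1.41 [61.5  2.6] 16.50147354898913
1.26 [59.9  2.4] 16.25629285551032
1.10 [58.4  2.2] 15.771122865590915
0.94 [57.  2.] 15.057897989796402
0.78 [55.8  1.9] 14.13416242638742
0.63 [54.7  1.7] 13.022638601929343
0.47 [53.8  1.6] 11.75066823571651
0.31 [53.   1.5] 10.349539776937716
0.16 [52.6  1.4] 8.853718758559753
-0.00 [52.3  1.4] 7.299999999999998
[65.   3.  15.9]
```

View pics/v5.png

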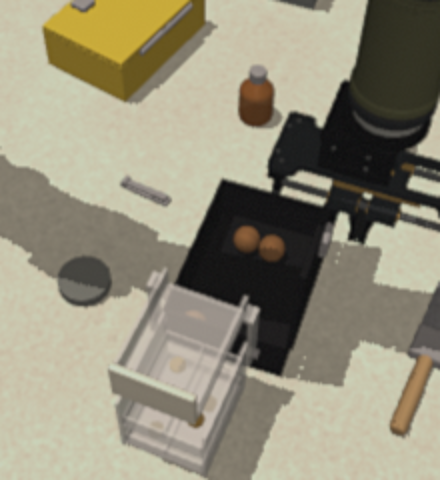

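The finger is behind the lid, between the catches, and two balls are in view in the box. Now I'll swing the lid along its arc.

Request:
{"name": "carry_out", "arguments": {
  "steps": [
    [0, 0, 0, -1.5, -0.2, 0.3, 0],
    [0, 0, 0, -2.5, -0.4, 0.3, 0],
    [0, 0, 0, -3.5, -0.5, 0.3, 0],
    [0, 0, 0, -4.5, -0.6, 0.2, 0],
    [0, 0, 0, -5.5, -0.8, 0, 0],
    [0, 0, 0, -6.6, -0.9, -0.4, 0],
    [0, 0, 0, -7.4, -1, -0.7, 0],
    [0, 0, 0, -8.1, -1.1, -1.1, 0],
    [0, 0, 0, -8.8, -1.1, -1.6, 0],
    [0, 0, 0, -9.3, -1.2, -2, 0],
    [0, 0, 0, -9.9, -1.3, -2.6, 0],
    [0, 0, 0, -10.4, -1.4, -3.2, 0]
  ]
}}

```text
time: 8.95
position: [0.548, 0.0208, 0.1309]
tool_rot: [-2.084, -2.349, 0.0]
ft_force: [1.0, 0.0, 3.2]
grip_width: 0.004
grip_force: 1.0
```

Request:
{"name": "carry_out", "arguments": {
  "steps": [
    [0, 0, 0, -0.5, -0.1, -0.7, 0],
    [0, 0, 0, -0.9, -0.1, -1.3, 0],
    [0, 0, 0, -1.3, -0.1, -2, 0],
    [0, 0, 0, -1.7, -0.2, -2.7, 0],
    [0, 0, 0, -1.9, -0.2, -3.4, 0],
    [0, 0, 0, -2.1, -0.2, -4.2, 0],
    [0, 0, 0, -2.2, -0.2, -5, 0],
    [0, 0, 0, -2.3, -0.2, -5.5, 0],
    [0, 0, 0, -2.3, -0.2, -5.8, 0],
    [0, 0, 0, -2.3, -0.2, -5.8, 0]
  ]
}}

```text
time: 9.95
position: [0.5258, 0.0187, 0.0735]
tool_rot: [-2.085, -2.35, -0.0]
ft_force: [-0.7, -0.4, 0.4]
grip_width: 0.004
grip_force: 0.0
```

Request:
{"name": "carry_out", "arguments": {
  "steps": [
    [0, 0, 0, 0, 0, -0.2, 0],
    [0, 0, 0, 0, 0, -0.4, 0],
    [0, 0, 0, 0, 0, -0.6, 0],
    [0, 0, 0, 0, 0, -0.6, 0]
  ]
}}

```text
time: 10.35
position: [0.5261, 0.0187, 0.073]
tool_rot: [2.084, 2.349, -0.004]
ft_force: [-16.6, -0.8, 40.9]
grip_width: 0.005
grip_force: 20.2
```

Request:
{"name": "carry_out", "arguments": {
  "steps": [
    [0, 0, 0, 0, 0, 1, 0],
    [0, 0, 0, 0, 0, 5, 0],
    [0, 0, 0, 4, 0, 8, 0],
    [0, 0, 0, 8, 0, 10, 0],
    [0, 0, 0, 8, 0, 10, 0]
  ]
}}

```text
time: 10.85
position: [0.6118, 0.0184, 0.1705]
tool_rot: [2.084, 2.344, 0.012]
ft_force: [-1.0, -0.4, -0.1]
grip_width: 0.003
grip_force: 0.0
```

```bash
python3 - <<'E'
from h import *
s=ctrl.get_state();print(s['position'],s['tool_rot'])
from scipy.spatial.transform import Rotation as R
w=shot('wrist','w6.png');print(w['T_tool_cam'].round(3).tolist())
a=shot('top','t6.png')['pixels'];b=shot('scene','s6.png')['pixels']
T=np.eye(4);T[:3,:3]=R.from_rotvec(s['tool_rot']).as_matrix();T[:3,3]=s['position']
w=dict(w);w['cam_to_world']=T@w['T_tool_cam'];t=load('top1.png');sc=load('scene1.png')
for n,p in dict(L=(.486,.0445,.081),R=(.495,-.025,.081)).items():print(n,proj(w,p),proj(t,p),proj(sc,p))
b=cv2.resize(b[130:370,230:450],(440,480));a=cv2.resize(a[150:270,245:435],(360,227));v=cv2.resize(w['pixels'],(360,253))
cv2.imwrite('pics/v6.png',np.hstack([b,np.vstack([a,v])])[:,:,::-1])
E
```

```text
[0.61182823 0.01844082 0.17051175] [2.08352464 2.34442083 0.01161295]
[[0.0, -0.953, -0.302, 0.083], [1.0, 0.0, 0.0, -0.001], [-0.0, -0.302, 0.953, -0.162], [0.0, 0.0, 0.0, 1.0]]
L [111.13552451 182.45423561] [294.49607036 240.47689615] [340.16224365 236.58770225]
R [127.85024785 288.92691649] [323.93713267 236.88721804] [329.70160883 259.9883645 ]
```

View pics/v6.png

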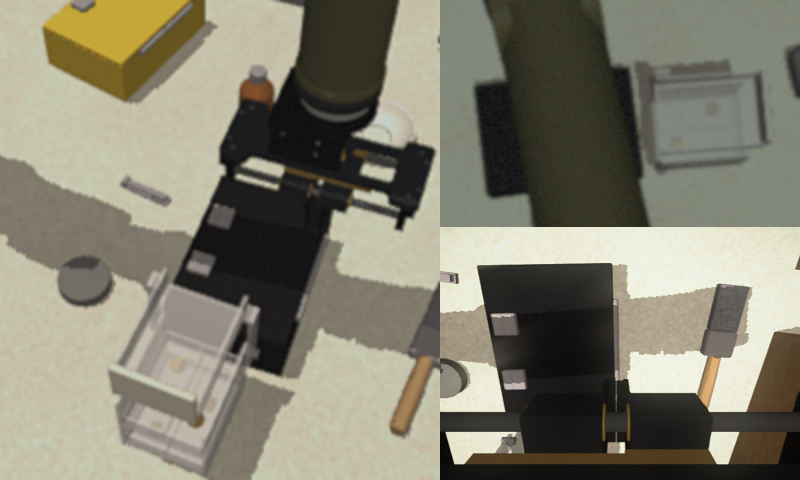

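The lid is shut. The catches are within about 2 mm of where I predicted, at wrist-image pixels (114,184) and (131,288). Next I'll press each one.

Request:
{"name": "carry_out", "arguments": {
  "steps": [
    [0, 0, 0, -4, 1, 0, 0],
    [0, 0, 0, -8, 2, -2, 0],
    [0, 0, 0, -12.4, 2.6, -4, 0],
    [0, 0, 0, -12.4, 2.6, -7, 0],
    [0, 0, 0, -12.4, 2.6, -8.5, 0],
    [0, 0, 0, -12.4, 2.6, -9, 0],
    [0, 0, 0, -12.4, 2.6, -9.4, 0],
    [0, 0, 0, -12.4, 2.6, -9.7, 0],
    [0, 0, 0, -12.4, 2.6, -9.9, 0],
    [0, 0, 0, -12.4, 2.6, -9.9, 0]
  ]
}}

```text
time: 12.0
position: [0.4786, 0.0441, 0.0742]
tool_rot: [-2.083, -2.347, 0.015]
ft_force: [-27.9, -2.4, 54.9]
grip_width: 0.006
grip_force: 27.9
```

Request:
{"name": "carry_out", "arguments": {
  "steps": [
    [0, 0, 0, 0, 0, 1.5, 0],
    [0, 0, 0, 0.5, -1, 3, 0],
    [0, 0, 0, 1, -4, 3, 0],
    [0, 0, 0, 1, -6.9, 3, 0],
    [0, 0, 0, 1, -6.9, 3, 0]
  ]
}}

```text
time: 12.5
position: [0.4917, -0.0292, 0.0987]
tool_rot: [2.092, 2.342, -0.002]
ft_force: [-1.1, -0.4, -0.7]
grip_width: 0.007
grip_force: 0.0
```

Moving to (0.497, -0.025), then pressing to about 0.071.

Request:
{"name": "carry_out", "arguments": {
  "steps": [
    [0, 0, 0, 0.5, 0.3, 0, 0],
    [0, 0, 0, 0.5, 0.3, -1, 0],
    [0, 0, 0, 0.5, 0.3, -1.7, 0],
    [0, 0, 0, 0.5, 0.3, -2.1, 0],
    [0, 0, 0, 0.5, 0.3, -2.4, 0],
    [0, 0, 0, 0.5, 0.3, -2.7, 0],
    [0, 0, 0, 0.5, 0.3, -2.7, 0]
  ]
}}

```text
time: 13.2
position: [0.4969, -0.0201, 0.0749]
tool_rot: [-2.083, -2.351, 0.002]
ft_force: [-11.2, 2.9, 28.5]
grip_width: 0.007
grip_force: 14.2
```

Request:
{"name": "carry_out", "arguments": {
  "steps": [
    [0, 0, 0, 0, 0, 2, 0],
    [0, 0, 0, 0, 0, 6, 0],
    [0, 0, 0, 0, 0, 11, 0],
    [0, 0, 0, 4, 0, 15, 0],
    [0, 0, 0, 8, 0, 15, 0],
    [0, 0, 0, 10, 0, 15, 0],
    [0, 0, 0, 10, 0, 15, 0]
  ]
}}

```text
time: 13.9
position: [0.5984, -0.0214, 0.2205]
tool_rot: [-2.084, -2.349, -0.001]
ft_force: [-0.1, -0.3, -1.3]
grip_width: 0.009
grip_force: 0.0
```

```bash
python3 - <<'E'
from h import *
s=ctrl.get_state();print(s['position'],s['ft_force'])
w=shot('wrist','w7.png')['pixels'];b=shot('scene','s7.png')['pixels']
b=cv2.resize(b[200:350,270:400],(416,480));o=cv2.resize(load('s6.png')['pixels'][200:320,290:390],(380,240));v=cv2.resize(w,(380,240))
cv2.imwrite('pics/v7.png',np.hstack([b,np.vstack([o,v])])[:,:,::-1])
E
```

```text
[ 0.59836569 -0.02138325  0.22046533] [-0.05059693 -0.29834726 -1.25614145]
```

View pics/v7.png

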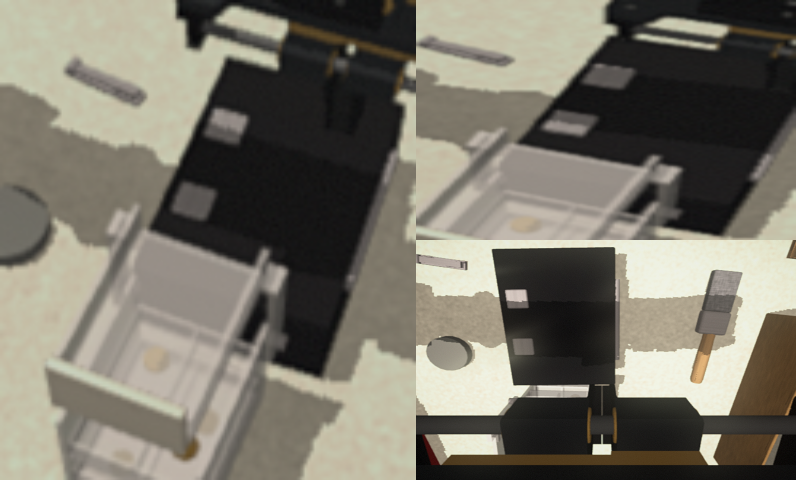

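The right catch looks flush, but the left one at (225,125) shows a darker edge that could be shadow. There's plenty of time, so I'll press it again.

Request:
{"name": "carry_out", "arguments": {
  "steps": [
    [0, 0, 0, -4, 2, -1, 0],
    [0, 0, 0, -8, 5, -4, 0],
    [0, 0, 0, -10.9, 6.6, -8, 0],
    [0, 0, 0, -10.9, 6.6, -11, 0],
    [0, 0, 0, -10.9, 6.6, -12.5, 0],
    [0, 0, 0, -10.9, 6.6, -13, 0],
    [0, 0, 0, -10.9, 6.6, -13, 0],
    [0, 0, 0, -10.9, 6.6, -13.5, 0],
    [0, 0, 0, -10.9, 6.6, -14, 0],
    [0, 0, 0, -10.9, 6.6, -14.5, 0],
    [0, 0, 0, -10.9, 6.6, -14.9, 0],
    [0, 0, 0, -10.9, 6.6, -14.9, 0]
  ]
}}

```text
time: 15.2
position: [0.4883, 0.0444, 0.075]
tool_rot: [2.085, 2.349, -0.002]
ft_force: [-7.3, -0.7, 20.1]
grip_width: 0.009
grip_force: 10.3
```

Request:
{"name": "carry_out", "arguments": {
  "steps": [
    [0, 0, 0, 0, 0, 2, 0],
    [0, 0, 0, 0, 0, 6, 0],
    [0, 0, 0, 0, 0, 11, 0],
    [0, 0, 0, 4, 0, 15, 0],
    [0, 0, 0, 4, 0, 15, 0],
    [0, 0, 0, 4, 0, 15, 0]
  ]
}}

```text
time: 15.8
position: [0.529, 0.0445, 0.2233]
tool_rot: [2.085, 2.349, 0.003]
ft_force: [-0.3, 0.3, -0.5]
grip_width: 0.004
grip_force: 0.0
```

Both catches stopped at z = 0.075, which is fully home. The arm is clear, so I'm handing in.

```bash
python3 -c "
from bench import ctrl
print(ctrl.close_job())"
```

```text
the job is handed in; nothing more can be done
None
```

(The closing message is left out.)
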